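Set and clamp the sliding leg of an over-sink rack

TASK

Draw the rack's sliding leg out against its spring until its pointer lines up with the brass length mark, and with the leg held there swing the cam lever shut by squeezing it against its post; the lever must not be swung shut while the leg is away from the mark. Finish while still holding: keep the lever and post pinched together between the fingers, with the leg at its mark. Leave the mug, the bottle and the dish brush alone.

Things in the scene. Friction and masses are not known exactly. Their poses are not given: they have to be found in the camera images.
- rack: Low oak drying rack fixed to the worktop. Origin on the worktop; y is the way the leg is drawn out, x across it, z up. Oak part 250 mm wide, at y -362 to -150 mm, 63 mm high (a bowl on it to 115). Two 12 mm steel guide rods, axis 45 mm high, run from it at x -105 and +105 mm to 60 mm high end feet at y +98. A flat steel rule strip, top 45 mm high, runs at x +150.
- leg (a joint): How far the sliding leg is drawn out (m): 0 fully in, where a spring keeps it at the start, to 0.11 fully out. The spring pulls it back with about 3 N at 0 and 6 N at 0.10, so it returns if let go; the cam lever alone does not hold it.
- leg_face (a point): Middle of the inner face (rack -y side) of the sliding leg, 55 mm high, moving with it; axes as the rack's. The leg is an upright aluminium cross plate, 186 mm wide along x, 10 mm thick, 12 to 66 mm high. Post and lever stand out from this face to -y. Open fingers that straddle them can push the bare face on either side outwards (+y).
- pinch (a point): Middle of the post and the shut lever, 20 mm out (-y) from the leg's face at x = 0, 55 mm high, moving with the leg; axes as the rack's. Shut, the two are 22 mm thick here (x -11 to +11 mm). The oak part is 80 mm from this point with the leg fully in.
- post_mid (a point): Middle of the fixed aluminium post on the leg: an upright plate 10 mm thick (x -11 to -1 mm), reaching from the leg's inner face to 48 mm out from it (-y), 30 to 80 mm above the worktop. This point is 24 mm out from the face, at x -6 mm, 55 mm high; axes as the rack's.
- cam_lever (a joint): Angle of the cam lever (rad): 0 is shut, flat along the post; it starts open at 0.40 to 0.55 (limit 0.6). It turns about an upright pin on top of the cross plate, top 78 mm high, 5 mm behind the inner face and at x = +6 mm; its free end swings out to +x as it opens. It stays where it is left and takes about 0.035 N m to turn.
- blade_mid (a point): Middle of the black plastic blade of the cam lever: upright, 10 mm thick, 30 to 80 mm high, far end 62 mm from the pin. Shut it lies at x +1 to +11 mm (its last 10 mm to +14). At 0.55 rad its outer side 30 mm out from the leg's face is at x = +33 mm, its tip at about x = +45 mm. This point is 33 mm from the pin, 55 mm high; its -y axis points along the blade.
- leg_pointer (a point): Tip of the thin dark pointer on the +x end of the sliding leg, 143 mm to the +x side of the leg's middle, 52 mm high, moving with the leg. It lies 5 mm farther out (+y) than leg_face.
- mark: The length mark: a brass index clip (24 x 14 x 6 mm, with a raised ridge 3 mm wide across its middle) on the rule strip, fixed, 30 to 85 mm out from where the pointer starts. Origin at the middle of its underside; y along the strip as the rack's. The leg is at its mark when pointer and ridge have the same y.
- mug: White mug, 76 mm wide, 90 mm high, standing beyond the end of the leg; origin at the centre of its underside. To be left alone.
- soap: Amber bottle, 60 mm wide, 170 mm high, standing past the end of the rule strip; origin at the centre of its underside. To be left alone.
- dish_brush: Wooden dish brush lying on the worktop beside and along the rule strip; origin at its underside. To be left alone.

How it is judged:
By the outcome, as a careful person would: the job done as asked, in the order asked, and still so for the second after the job is handed in, while the arm keeps its last pose, push and grip.
It also fails if it takes over 32 s, if anything falls off the work surface, if the arm or the gripper's body presses on something with over 40 N, if the wrist force passes 120 N, or if a joint passes its speed limit or range.

ROBOT

A 6-joint arm with a two-finger parallel gripper is mounted at the origin on the work surface. World frame = base frame: x ahead of the robot, y to its left, z up, the work surface at z = 0. Lengths are in mm, angles in rad, forces in N, time in s.
With the tool pointing down it reaches from about 350 to 975 mm from the base axis. Payload 7.1 kg.
Tool frame: the origin (TCP) lies between the finger pads; the fingertips stand 22 mm ahead of it and the grasp point (between the pads) lies 3 mm ahead of it (tip_reach is the distance from the TCP to the fingertips, in mm); z points along the fingers, y is the line along which they close (so a half turn about z gives the same grasp; the last joint's range is limited). The gripper opens to 88 mm and grips with 3 to 60 N. Pads are 20 mm wide; open, the fingers measure 115 mm over their backs; the gripper's body (75 mm by 178 mm) begins 61 mm behind the grasp point.
Start: joints at [-1.181, 0.423, 1.63, -0, 1.089, -0.019], TCP at [248.458, -573.475, 244.675] pointing down, gripper open.
Joint ranges: [-3, 3], [-0.9, 2.11], [0.09, 2.58], [-1.31, 4.45], [0.11, 2.69], [-2.54, 2.54]. Speed limits (rad/s): [2.39, 2.39, 3.01, 3.14, 3.14, 3.14].

INTERFACE

Orientations are given as [roll, pitch, yaw] about the fixed x, y, z axes, in that order (R = Rz(yaw) Ry(pitch) Rx(roll)).
In Python, from cell import move_to, move_linear, goto_joints, grip, sleep, solve_ik, sense, capture, Unreachable, hand_in, tip_reach gives the robot as it stands. The module is installed in compiled form; this text tells all that it offers. Calls block until the motion is done:
- move_to(position, orientation): joint-space move of the TCP to a pose.
- move_linear(position, rotation=None, speed=150, force_limit=None): straight line of the TCP; rotation=None keeps the orientation; speed is the mean speed in mm/s. With force_limit (N) it stops when the force on the tool has changed by that much, and returns True; else False.
- goto_joints(angles): joint-space move.
- grip(opening, strength=None): finger opening in mm; strength is the grip in N (None keeps the last); returns when the fingers have stopped.
- sleep(seconds).
- solve_ik(position, orientation): joint angles nearest the present ones, or None.
- sense(): the state.
- capture(name): name is "side" or "top"; returns a dict with "color" (480x640x3 uint8, red, green, blue), "depth" (480x640 float32, mm along the optical axis (not along the pixel's ray), 0 where there is no reading), "K" (3x3 intrinsics, pixels), "R" (3x3) and "t" (3): a world point X has camera coordinates R X + t. Camera axes: x right, y down, z forward; pixel columns grow to the right and rows downward; lengths in mm; the calibration is good to about 2 mm. A picture is of the moment at which its call begins.
A pose or a line that the arm cannot do raises Unreachable and nothing moves.
- hand_in(): hands the job in; it is judged then, once.
The state is a dict: "clock": time; "joint_positions": joint angles; "qd": joint speeds; "effort": joint torques, N m; "tool_pos": TCP position; "ee_rot": TCP orientation; "ft_force": force on the tool from outside, world axes, zero at the start; "ft_torque": the same for the moment, N m; "finger_gap": finger opening in mm; "gripper_force": force on a finger pad.
Only numpy, scipy, OpenCV 4.12 (cv2) and the standard library are available. Lean on these libraries where they do the work, as an engineer would, in place of code of your own. Each camera call takes 0.05 s, during which the arm holds its last target. There are 200 camera calls.

## Working session

There is one attempt and no reset: what is moved stays moved. The work goes in short steps, each a Python script; the robot and the scene stay as the last script left them, time stands still between calls to the robot, and variables do not carry over. Pictures are saved under pics/ and viewed, at most 10 in all, crops included, and the job is handed in when it is done.

```bash
mkdir -p pics; python3 - <<'E'
from cell import *
import cv2,pickle
s=sense();print(s["clock"],s["tool_pos"],s["ee_rot"],s["finger_gap"],s["ft_force"])
for n in("side","top"):
    c=capture(n);pickle.dump(c,open(n+".pkl","wb"));cv2.imwrite(f"pics/{n}0.png",c["color"][:,:,::-1])
    print(n,c["K"],(-c["R"].T@c["t"]).round(),c["R"].round(2))
E
```

```text
0.0 [ 248.26486551 -572.99662981  243.88622381] [-3.14004046e+00 -5.08919600e-05  4.08796283e-01] 87.84508208952023 [ 0.10990356  0.7949168  -0.07195764]
side [[523.91557952   0.         327.83398106]
 [  0.         523.91557952 234.27015964]
 [  0.           0.           1.        ]] [ 536. -465.  637.] [[ 1.   -0.07 -0.  ]
 [-0.05 -0.73 -0.69]
 [ 0.04  0.68 -0.73]]
top [[614.29131547   0.         308.90357123]
 [  0.         614.29131547 231.72345313]
 [  0.           0.           1.        ]] [ 455.   60. 1186.] [[-0.02 -1.   -0.02]
 [-0.99  0.03 -0.1 ]
 [ 0.1   0.01 -0.99]]
```

View pics/top0.png

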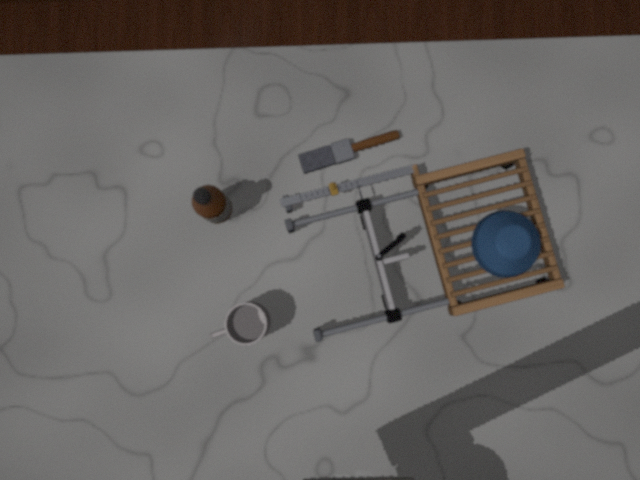

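View pics/side0.png

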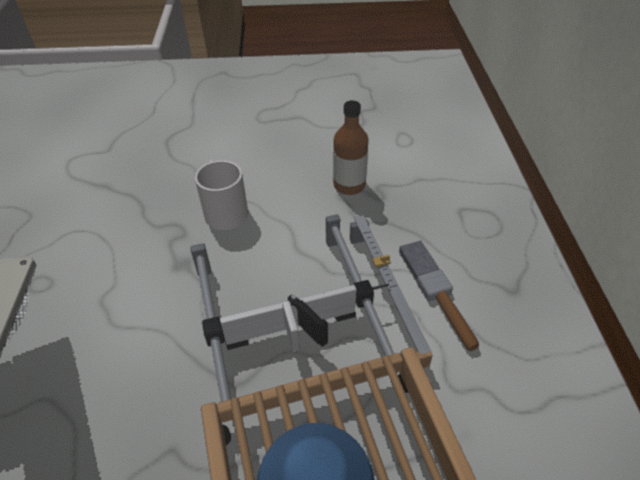

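Top: leg runs (364,205) to (393,315), black lever tip at (404,237), brass clip at about (334,188). Side: leg (212,330) to (364,292), clip (381,261). I'll enlarge both for measuring.

```bash
python3 - <<'E'
import cv2,pickle,numpy as np
for n,(x,y,w,h,k) in dict(top=(275,160,190,140,4),side=(190,200,260,190,3)).items():
    c=pickle.load(open(n+".pkl","rb"))["color"][:,:,::-1]
    g=cv2.resize(c[y:y+h,x:x+w],None,fx=k,fy=k,interpolation=cv2.INTER_CUBIC)
    g=cv2.convertScaleAbs(g,alpha=1.5)
    for u in range(x-x%20+20,x+w,20): cv2.putText(g,str(u),((u-x)*k,10),0,.35,(0,0,255));cv2.line(g,((u-x)*k,12),((u-x)*k,18),(0,0,255))
    for v in range(y-y%20+20,y+h,20): cv2.putText(g,str(v),(0,(v-y)*k),0,.35,(0,0,255));cv2.line(g,(24,(v-y)*k),(30,(v-y)*k),(0,0,255))
    cv2.imwrite(f"pics/{n}z.png",g)
E
```

```text
(no output)
```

View pics/topz.png

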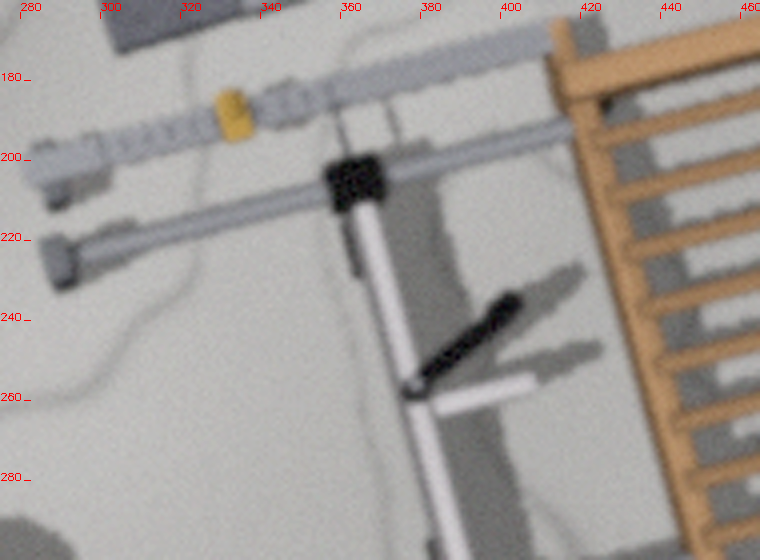

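View pics/sidez.png

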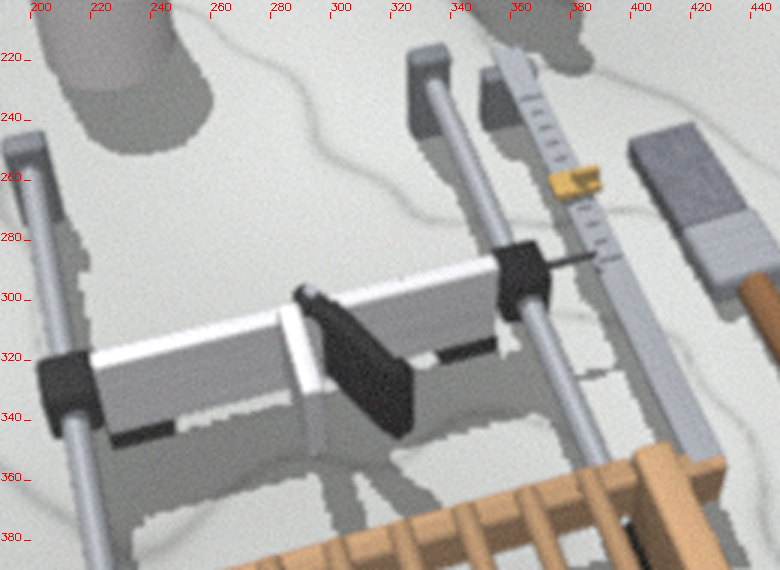

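Top zoom: pointer tip (359,187), clip (333.5,188.7), pin (378.7,257), post top from (384,262) to (409,255). Side zoom: pointer tip (390,284), clip about (382,261), pin (291,298).

```bash
cat > h.py <<'E'
import pickle,numpy as np,cv2
C={n:pickle.load(open(n+".pkl","rb")) for n in("top","side")}
def ray(c,p):
    d=c["R"].T@np.linalg.inv(c["K"])@[p[0],p[1],1]; return -c["R"].T@c["t"],d
def onz(c,p,z):
    o,d=ray(c,p); return o+d*(z-o[2])/d[2]
def tri(p,q,cs=C):
    A=[];b=[]
    for o,d in(ray(cs["top"],p),ray(cs["side"],q)):
        d=d/np.linalg.norm(d);P=np.eye(3)-np.outer(d,d);A.append(P);b.append(P@o)
    return np.linalg.lstsq(np.vstack(A),np.hstack(b),rcond=None)[0]
def brass(c):
    h=cv2.cvtColor(c["color"],cv2.COLOR_RGB2HSV);m=cv2.inRange(h,(18,120,100),(32,255,255))
    n,l,s,ce=cv2.connectedComponentsWithStats(m);i=1+np.argmax(s[1:,4]);return ce[i],s[i]
E
python3 - <<'E'
from h import *
np.set_printoptions(precision=1,suppress=True)
T,S=C["top"],C["side"]
r=lambda a,z:onz(T,a,z)
a,b=r((297.5,223.2),45),r((417.5,192),45);d=a-b;print("rod1",a,b,np.degrees(np.arctan2(d[1],d[0])))
a,b=r((367,212.5),66),r((388.7,298.7),66);d=a-b;print("leg",a,b,np.degrees(np.arctan2(d[1],d[0]))+90)
a,b=r((384.2,261.7),80),r((408.7,255),80);d=a-b;print("post",a,b,np.degrees(np.arctan2(d[1],d[0])),np.linalg.norm(d))
print("pin",r((378.7,257),78),onz(S,(291,297.7),78),tri((378.7,257),(291,297.7)))
print("ptr",r((359.2,187),52),onz(S,(390,284),52),tri((359.2,187),(390,284)))
for n in C: ce,s=brass(C[n]);print(n,ce,s,onz(C[n],ce,51))
print("clip tri",tri(brass(T)[0],brass(S)[0]))
print("levtip",r((403.5,235),80),tri((403.5,235),(325,318.7)))
# side rods: axis
a,b=onz(S,(197+0,260),45),onz(S,(222,385),45);d=a-b;print("rod2 side",a,b,np.degrees(np.arctan2(d[1],d[0])))
E
```

```text
rod1 [585.1  96.   45. ] [ 637.9 -130.3   45. ] 103.14538118970661
leg [599.  -32.8  66. ] [440.8 -66.6  66. ] 102.06984588643695
post [507.3 -59.4  80. ] [ 518.2 -103.9   80. ] 103.80991345146253 45.74432894492099
pin [516.1 -50.1  78. ] [513.3 -50.3  78. ] [514.7 -50.2  78.1]
ptr [649.2 -21.   52. ] [651.6 -17.1  52. ] [649.6 -20.7  56.6]
top [332.9 189. ] [330 184   8  11  56] [646.9  28.   51. ]
side [378.  261.2] [373 258  11   8  52] [640.5  26.6  51. ]
clip tri [643.9  28.1  49.8]
levtip [554.6 -96.   80. ] [554.5 -94.5  89.9]
rod2 side [374.   53.1  45. ] [ 425.2 -151.6   45. ] 104.05747321638376
```

```bash
cat >> h.py <<'E'
YAW=np.radians(103.2);u=np.array([np.cos(YAW),np.sin(YAW),0]);v=np.array([u[1],-u[0],0])
F=np.array([510,-56.4,0]);ORI=[np.pi,0,YAW]
def P(x,y,z): return list(F+x*v+y*u+[0,0,z])
E
python3 - <<'E'
from h import *
from cell import *
print(solve_ik(P(0,-18,58),ORI))
move_to(P(1,-18,170),ORI)
grip(88)
print(move_linear(P(1,-18,58),speed=100,force_limit=8))
s=sense();print(s["clock"],s["tool_pos"],s["ft_force"],s["finger_gap"])
f0=s["ft_force"]@u
for y in range(-16,33,4):
    move_linear(P(0,y,58),speed=50);s=sense();print(y,round((s["tool_pos"]-F)@u,1),round(s["ft_force"]@u-f0,1))
for n in("side","top"):
    c=capture(n);pickle.dump(c,open(n+".pkl","wb"))
    x,y,w,h,k=dict(top=(275,160,190,140,4),side=(190,200,260,190,3))[n]
    cv2.imwrite(f"pics/{n}1.png",cv2.convertScaleAbs(cv2.resize(c["color"][y:y+h,x:x+w,::-1],None,fx=k,fy=k,interpolation=cv2.INTER_CUBIC),alpha=1.5))
print(sense()["clock"])
E
```

```text
[-1.65725230e-01  5.69136409e-01  1.95895969e+00 -4.44089210e-16
  6.13496552e-01 -3.96108691e-01]
False
3.6417 [515.51950671 -73.76502452  58.54003296] [ 0.09351339 -0.02286438  0.13094211] 87.86330162322297
-16 -16.0 0.3
-12 -11.7 0.1
-8 -8.1 -2.9
-4 -4.1 -2.6
0 -0.1 -2.1
4 3.9 -3.6
8 8.0 -2.4
12 12.0 -3.9
16 15.9 -3.8
20 19.9 -3.3
24 24.0 -3.1
28 27.9 -3.3
32 31.9 -4.1
6.9917
```

View pics/side1.png

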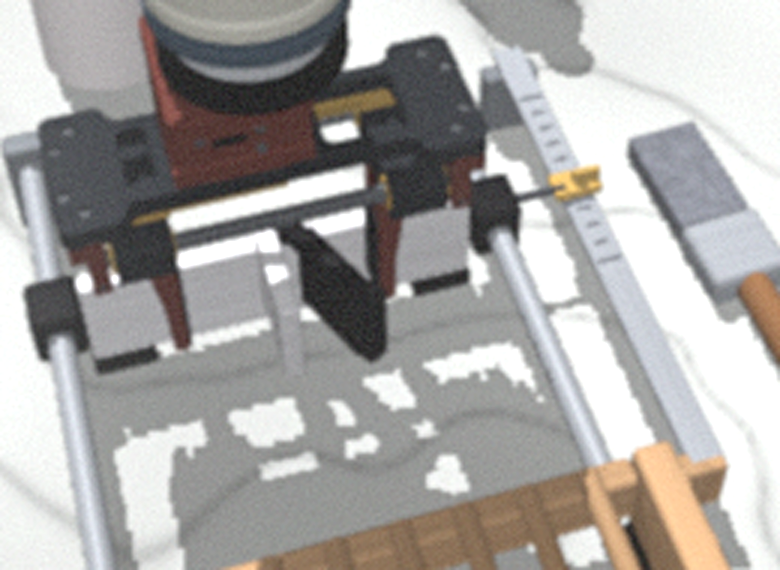

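View pics/top1.png

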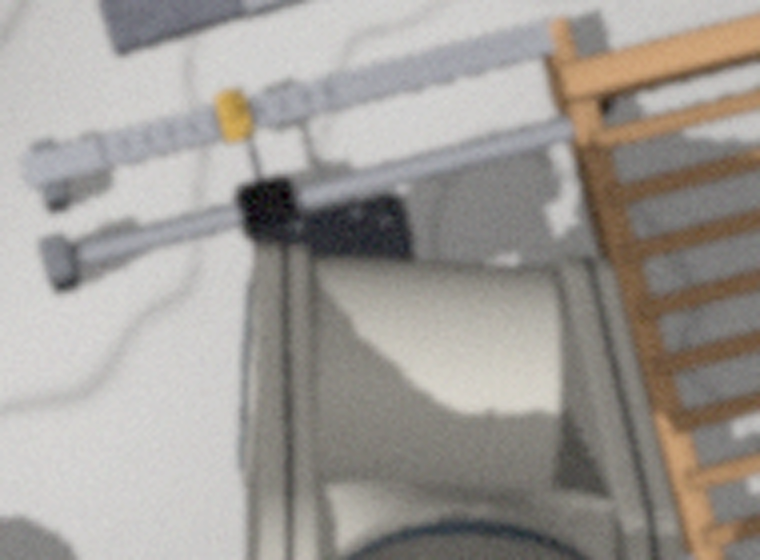

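Side: pointer tip at crop (553,189), with the clip just beyond it. Top: pointer runs (257,180) to (248,140), with the clip centre at (234,117). The leg still has a few mm to go and the lever is open, so I'll measure the gap sub-pixel.

```bash
cat >> h.py <<'E'
def samp(c,X):
    q=(c["R"]@np.asarray(X,float).T).T+c["t"];p=(c["K"]@q.T).T;p=(p[:,:2]/p[:,2:]).astype(np.float32)
    return cv2.remap(c["color"],p[:,0][None],p[:,1][None],cv2.INTER_CUBIC)[0].astype(float)
def report(cs):
    ys=np.arange(0,90,.5)
    for n in cs:
        c=cs[n]
        for x in range(118,144,3): # pointer: darkest close to expected
            g=samp(c,[P(x,y,52) for y in ys]).mean(1);i=np.argmin(g[20:170])+20
            w=np.clip(np.median(g[max(0,i-10):i+10])-g[i-8:i+9],0,None)
            print(n,"ptr x",x,"y %.1f"%((w*ys[i-8:i+9]).sum()/w.sum()),int(g[i]))
        for x in range(138,166,4):
            g=samp(c,[P(x,y,51) for y in ys]);sat=g[:,0]-g[:,2];h=sat>sat.max()/2
            print(n,"clip x",x,"y %.1f-%.1f"%(ys[h].min(),ys[h].max()),int(sat.max()), "bright@%.1f"%ys[np.argmax(g.sum(1)*h)])
E
python3 -c "
from h import *
report(C)"
```

```text
top ptr x 118 y 47.6 17
top ptr x 121 y 46.6 61
top ptr x 124 y 19.9 90
top ptr x 127 y 46.4 96
top ptr x 130 y 46.5 98
top ptr x 133 y 46.5 94
top ptr x 136 y 46.4 103
top ptr x 139 y 20.6 99
top ptr x 142 y 46.8 88
top clip x 138 y 12.0-83.5 4 bright@81.5
top clip x 142 y 46.0-56.5 41 bright@56.0
top clip x 146 y 44.5-57.0 79 bright@52.5
top clip x 150 y 44.0-57.0 80 bright@55.5
top clip x 154 y 44.0-57.5 76 bright@54.0
top clip x 158 y 44.0-57.5 75 bright@55.5
top clip x 162 y 45.0-57.0 73 bright@57.0
side ptr x 118 y 47.5 29
side ptr x 121 y 49.0 47
side ptr x 124 y 48.8 59
side ptr x 127 y 48.9 59
side ptr x 130 y 48.8 61
side ptr x 133 y 48.7 60
side ptr x 136 y 48.6 59
side ptr x 139 y 49.1 62
side ptr x 142 y 49.3 75
side clip x 138 y 42.5-56.0 17 bright@56.0
side clip x 142 y 43.5-59.0 97 bright@56.0
side clip x 146 y 44.0-59.0 91 bright@58.5
side clip x 150 y 43.5-59.0 84 bright@59.0
side clip x 154 y 43.0-59.0 70 bright@59.0
side clip x 158 y 43.5-59.0 77 bright@59.0
side clip x 162 y 45.0-59.0 74 bright@59.0
```

```bash
python3 - <<'E'
from h import *
from cell import *
move_linear(P(0,36,58),speed=30);sleep(.2)
cs={n:capture(n) for n in("top","side")};pickle.dump(cs,open("c2.pkl","wb"))
report(cs);s=sense();print(s["clock"],(s["tool_pos"]-F)@u,(s["tool_pos"]-F)@v)
# orthorectified look at the mark in both views (z=52), 8 px/mm: right=+y, up=+x
ims=[samp(c,[P(x,y,52) for x in np.arange(170,120,-.125) for y in np.arange(30,75,.125)]).reshape(400,360,3) for c in cs.values()]
cv2.imwrite("pics/m2.png",cv2.convertScaleAbs(np.hstack(ims)[:,:,::-1],alpha=1.5))
E
```

```text
top ptr x 118 y 50.7 24
top ptr x 121 y 50.5 64
top ptr x 124 y 50.6 91
top ptr x 127 y 50.6 97
top ptr x 130 y 50.6 97
top ptr x 133 y 50.5 100
top ptr x 136 y 50.5 104
top ptr x 139 y 50.7 106
top ptr x 142 y 50.0 89
top clip x 138 y 4.5-86.5 4 bright@85.0
top clip x 142 y 44.0-57.0 37 bright@44.0
top clip x 146 y 43.5-57.5 75 bright@56.0
top clip x 150 y 43.5-57.0 78 bright@55.5
top clip x 154 y 44.0-57.5 75 bright@54.5
top clip x 158 y 44.0-57.0 75 bright@57.0
top clip x 162 y 45.0-57.0 73 bright@57.0
side ptr x 118 y 60.6 33
side ptr x 121 y 52.3 47
side ptr x 124 y 52.8 63
side ptr x 127 y 52.7 58
side ptr x 130 y 52.9 63
side ptr x 133 y 52.7 54
side ptr x 136 y 52.6 59
side ptr x 139 y 52.3 56
side ptr x 142 y 52.6 62
side clip x 138 y 42.5-50.5 15 bright@42.5
side clip x 142 y 44.0-59.0 95 bright@48.0
side clip x 146 y 43.5-59.0 87 bright@59.0
side clip x 150 y 43.5-59.0 85 bright@59.0
side clip x 154 y 43.0-59.0 70 bright@59.0
side clip x 158 y 43.5-59.0 79 bright@59.0
side clip x 162 y 45.0-59.0 72 bright@59.0
7.575 35.89170985373173 0.04612079588634219Traceback (most recent call last):
  File "<stdin>", line 7, in <module>
  File "h.py", line 20, in samp
    return cv2.remap(c["color"],p[:,0][None],p[:,1][None],cv2.INTER_CUBIC)[0].astype(float)
           ~~~~~~~~~^^^^^^^^^^^^^^^^^^^^^^^^^^^^^^^^^^^^^^^^^^^^^^^^^^^^^^
cv2.error: OpenCV(4.12.0) /io/opencv/modules/imgproc/src/imgwarp.cpp:1713: error: (-215:Assertion failed) dst.cols < SHRT_MAX && dst.rows < SHRT_MAX && src.cols < SHRT_MAX && src.rows < SHRT_MAX in function 'remap'
```

Both views agree: the pointer is at 50.6 (top) and 52.7 (side), against clip centres of 50.5 and 52. The leg is at its mark, so I'll squeeze in stages.

```bash
python3 - <<'E'
from h import *
from cell import *
def st(t):
    s=sense();f=s["ft_force"];print(t,"clk %.2f gap %.1f gf %.1f fu %.1f fv %.1f fz %.1f"%(s["clock"],s["finger_gap"],s["gripper_force"],f@u,f@v,f[2]),"y %.2f x %.2f"%((s["tool_pos"]-F)@u,(s["tool_pos"]-F)@v))
def ptr():
    c=capture("top");ys=np.arange(40,62,.25);r=[]
    for x in(127,130,133,136):
        g=samp(c,[P(x,y,52) for y in ys]).mean(1);w=np.clip(np.median(g)-25-g,0,None);r.append((w*ys).sum()/w.sum())
    print("ptr",np.round(r,1))
st("0");ptr()
for g in(60,45,36,30,26): grip(g,15);st(g);ptr()
E
```

```text
0 clk 7.58 gap 87.9 gf 2.2 fu -5.4 fv 1.5 fz 2.4 y 35.89 x 0.05
ptr [50.6 50.6 50.6 50.4]
60 clk 8.25 gap 59.8 gf 2.1 fu -4.1 fv 3.2 fz 0.5 y 35.94 x 0.28
ptr [50.4 50.5 50.6 50.5]
45 clk 8.77 gap 45.0 gf 2.4 fu -3.9 fv 4.8 fz -0.5 y 35.84 x 0.72
ptr [50.4 50.5 50.5 50.3]
36 clk 9.21 gap 36.2 gf 2.3 fu -4.3 fv 4.9 fz -0.5 y 35.82 x 0.72
ptr [50.4 50.5 50.3 50.1]
30 clk 9.60 gap 30.3 gf 2.2 fu -4.3 fv 3.7 fz -0.0 y 35.85 x 0.60
ptr [50.3 50.4 50.4 50.5]
26 clk 9.96 gap 26.4 gf 4.9 fu -3.6 fv 7.0 fz -3.1 y 35.67 x 1.57
ptr [50.2 50.1 50.3 50.2]
```

```bash
python3 - <<'E'
from h import *
from cell import *
def st(t):
    s=sense();f=s["ft_force"];print(t,"clk %.2f gap %.1f gf %.1f fu %.1f fv %.1f fz %.1f"%(s["clock"],s["finger_gap"],s["gripper_force"],f@u,f@v,f[2]),"y %.2f x %.2f"%((s["tool_pos"]-F)@u,(s["tool_pos"]-F)@v))
move_linear(P(2,36.4,58),speed=20);st("shift")
grip(20,25);st("grip");sleep(.5);st("hold")
cs={n:capture(n) for n in("top","side")};pickle.dump(cs,open("c3.pkl","wb"))
for n in cs:
    ys=np.arange(40,62,.25);r=[]
    for x in(127,130,133,136):
        g=samp(cs[n],[P(x,y,52) for y in ys]).mean(1);i=np.argmin(g);w=np.clip(np.median(g)-25-g,0,None)*(abs(ys-ys[i])<4);r.append((w*ys).sum()/w.sum())
    print(n,np.round(r,1))
cv2.imwrite("pics/s3.png",cv2.convertScaleAbs(cv2.resize(cs["side"]["color"][200:390,190:450,::-1],None,fx=3,fy=3,interpolation=cv2.INTER_CUBIC),alpha=1.5))
E
```

```text
shift clk 10.26 gap 26.0 gf 2.1 fu -4.0 fv 3.2 fz -0.3 y 36.39 x 1.98
grip clk 10.52 gap 21.8 gf 25.8 fu -5.8 fv 10.0 fz -5.0 y 36.09 x 3.55
hold clk 11.02 gap 21.5 gf 25.8 fu -4.7 fv 7.2 fz -5.4 y 36.08 x 3.58
top [50.6 50.7 50.8 50.6]
side [53.  53.  52.8 52.7]
```

View pics/s3.png

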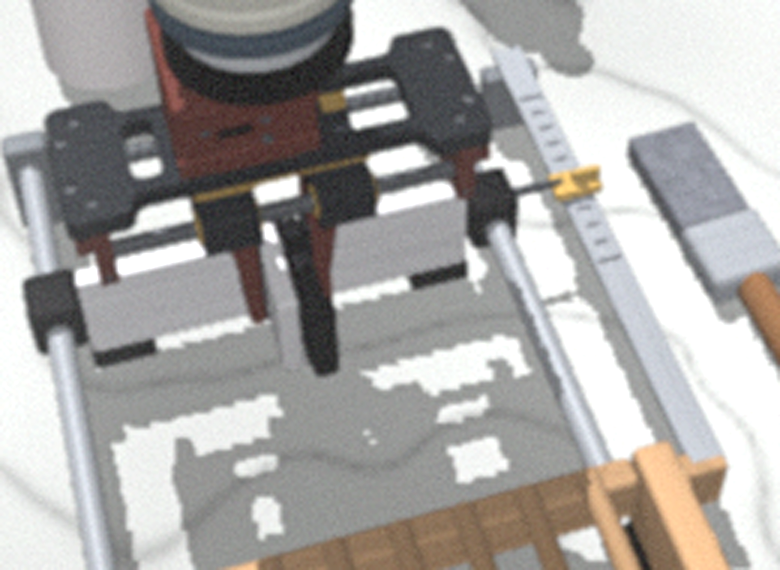

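The lever lies flat against the post at a 21.8 mm gap and a 26 N grip. The pointer is on the clip's ridge, 50.7 against 50.5.

```bash
python3 -c "
from cell import *
print(hand_in())"
```

```text
the job is handed in; nothing more can be done
None
```

I drew the leg out to the brass mark (within about 0.5 mm by the cameras), squeezed the lever shut against its post with the leg held there, and handed the job in still pinching both at about 26 N; no verdict was shown.

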